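Set the wall dispenser to full dose and test its button

ROBOT

A 7-joint arm with a two-finger parallel gripper is mounted at the origin on the work surface. World frame = base frame: x ahead of the robot, y to its left, z up, the work surface at z = 0. Lengths are in m, angles in rad, forces in N, time in s.
With the tool pointing down it reaches from about 0.4 to 0.85 m from the base axis. Payload 10.4 kg.
Tool frame: the origin (TCP) lies at the very end of the fingers, on their centre line; the grasp point (between the pads) lies r.tcp_to_grasp behind it (r.tcp_to_grasp is the distance from the TCP to the grasp point, in m); z points along the fingers, y is the line along which they close (so a half turn about z gives the same grasp; the last joint's range is limited). The gripper opens to 87 mm and grips with 3 to 60 N. Pads are 19 mm wide; open, the fingers measure 117 mm over their backs; the gripper's body (75 mm by 190 mm) begins 51 mm behind the grasp point.
Start: joints at [1.169, 0.332, -0.065, 1.46, 0.022, 1.35, -0.088], TCP at [0.231, -0.581, 0.223] pointing down, gripper open.
Joint ranges: [-2.6, 2.6], [-0.5, 2.12], [-1.47, 1.34], [0.16, 2.42], [-1.27, 4.41], [0.06, 2.06], [-2.6, 2.6]. Speed limits (rad/s): [2.22, 2.22, 2.79, 2.79, 3.14, 3.14, 3.14].

INTERFACE

Orientations are given as a unit quaternion [x, y, z, w].
In Python, from bench import monitor, cams, ticket, r gives the robot as it stands.
- The arm moves only by the shell command python3 -m crank 'ROWS' [OPENING] [FORCE]. ROWS is a JSON object whose one key "steps" holds a list of rows, each a list of 2 entries, a list of its own where there are three numbers: the shift along the world's x, y, z in units of 25 mm (1.0 is 25 mm), then the turn, a rotation vector about the world's x, y, z in units of 5 degrees (1.0 is 5 degrees). In form: {"steps": [[[x, y, z], [ax, ay, az]], ...]}. A call has 1 to 10 rows; each row shifts and turns the commanded pose from where the row before left it; what a row does not reach is not made up. A row lasts 1/12 s, in which the tool goes at most 41.7 mm and 7.16 degrees, less where a joint would pass 70% of its speed; a pose out of reach is approached as far as the arm can. A call is refused whole if a number of a shift passes 1 or a number of a turn 1, either way. A call with a gripper value outside its range is refused whole. OPENING is the finger opening in mm, from 0 to 87, set as the call begins (- or left out, the last holds). The fingers move at their own pace and stop on an object; FORCE is the grip in N (left out, the last holds). Time passes only in rows, so rows that do not move let the fingers close. It gives the time, the measured TCP pose, the force, the opening and the grip force at its end, in the units of the state.
- monitor.read_state(): the state, without advancing time (a new reading comes with each control period).
- cams.camera(name): name is "side" or "top" or "wrist"; returns a dict with "pixels" (420x560x3 uint8, blue, green, red), "z_map" (420x560 float32, m along the optical axis (not along the pixel's ray), 0 where there is no reading), "vfov" (degrees; the focal length in pixels is half the picture's height over the tangent of half this angle, whatever the lens; pixels are square), "cx", "cy" (the principal point, pixels), "T" (4x4, takes a point from camera to world coordinates). Camera axes: x right, y up, looking along -z (the intrinsics and any distortion apply to the point x, -y, -z); pixel columns grow to the right and rows downward; lengths in m; the calibration is good to about 2 mm. The wrist camera is an equidistant fisheye: a pixel r from the principal point sees the ray r / f radians off the axis. A picture is of the moment at which its call begins.
- ticket.close_job(): hands the job in; it is judged then, once.
The state is a dict: "time": time; "joint_positions": joint angles; "joint_vel": joint speeds; "joint_torque": joint torques, N m; "ee_pos": TCP position; "eef_rot": TCP orientation; "ft_force": force on the tool from outside, world axes, zero at the start; "torque": the same for the moment, N m; "width": finger opening in m; "grip_force": force on a finger pad.
Only numpy, scipy, OpenCV 4.12 (cv2) and the standard library are available. Lean on these libraries where they do the work, as an engineer would, in place of code of your own. Each camera call takes 0.05 s, during which the arm holds its last target. There are 200 camera calls.

TASK

The new soap dispenser is still empty and shut off. With a fingertip, gently push its blue dose lever past the first click (small dose) all the way to the second stop (full dose), and only then press the grey button right down and let it spring back. Push only, never squeeze the lever, and leave everything else on the counter where it stands.

Things in the scene. Friction and masses are not known exactly. Their poses are not given: they have to be found in the camera images.
- dispenser: White plastic dispenser on a green mosaic stub wall; fixed. Origin on the counter (z=0) under the middle of the housing; x points back into the wall, y along the housing, z up. Housing x -50..50, y -95..95 mm, flat top 180 mm high. Stub wall x 48..92, y -137..137, 156 mm high. Spout in front at y=0, to x=-95, below 95 mm. Lever on the top's +y half, button on its -y half.
- lever_top (a point): Centre of the top of the blue upright lever tab, 32 mm along dispenser x, 12 mm thick along y, reaching from 4 to 38 mm above the housing top (218 mm above the counter). It slides at dispenser x=0 towards the button: y=70 mm closed (black dash), 45 first click (one blue dot), 20 second stop (two dots). Push its +y face.
- dose_lever (a joint): Lever travel in m: 0 closed, 0.025 first detent (small dose), 0.050 second stop (full dose, end of slot). Starts at 0. Pushing out of a detent takes about 5 N; once past about 15 mm, and again 40 mm, it snaps forward to the next stop by itself; let go below 10 mm (or 35 mm) it snaps back. The end stop is hard.
- button_top (a point): Centre of the flat top of the round grey push button, 36 mm across, at dispenser x=0, y=-55 mm, 200 mm above the counter when up. A fixed white collar 52 mm across, 12 mm above the housing's top, surrounds it; fully down the button is flush with the collar.
- button (a joint): Travel of the button in m: 0 up, 0.008 fully down. Pressed straight down; the spring needs about 2 N to start and 6 N fully down, and lifts it again when let go.
- jar: Empty glass jar, 66 mm across, 60 mm high, loose, standing in front of the dispenser under its spout. Origin at the centre of its underside. Leave it.
- tumbler: Steel tumbler, 68 mm across, 100 mm high, with three toothbrushes in it that reach 186 mm (one piece with it), loose, beside the dispenser on its -y side. Origin at the centre of its underside. Leave it.
- comb: Pink plastic comb, 180 mm by 37 mm, 6 mm thick, loose, lying in front of the jar. Origin under its middle, y along it. Leave it.
- soapdish: Pale blue ridged plastic soap dish, 85 by 125 mm, 16 mm high, loose, with a bar of soap on it. Origin at the centre of its underside. Leave it.
- soap: Cream bar of soap, 55 by 85 mm, 24 mm thick, lying on the soap dish. Origin at the centre of its underside. Leave it.
- nailbrush: Wooden nail brush, 40 by 90 mm, 30 mm high, loose. Origin at the centre of its underside. Leave it.
- lotion: Amber bottle with a white cap, 54 mm across, 150 mm high, loose. Origin at the centre of its underside. Leave it.
Things that resemble listed ones, but are neither listed nor needed, are in the scene too. Leave any purple or yellow look-alike of the lotion alone.

How it is judged:
By the outcome, as a careful person would: the job done as asked, in the order asked, and still so for the second after the job is handed in, with the robot touching nothing.
It also fails if it takes over 38 s, if anything falls off the work surface, if the arm or the gripper's body presses on something with over 40 N, if the wrist force passes 120 N, or if a joint passes its speed limit or range.

## Working session

There is one attempt and no reset: what is moved stays moved. The work goes in short steps, Python scripts to look and compute and a shell command to move; the robot and the scene stay as the last step left them, time stands still between calls to the robot, and variables do not carry over. Pictures are saved under pics/ and viewed, at most 10 in all, crops included, and the job is handed in when it is done.

```bash
ls; mkdir -p pics; python3 - <<'E'
from bench import monitor,cams,ticket,r
import cv2,numpy as np,pickle
s=monitor.read_state();print(s['time'],s['ee_pos'],s['eef_rot'],s['width'],r.tcp_to_grasp)
d={n:cams.camera(n) for n in("side","top")}
pickle.dump(d,open('a.pkl','wb'))
for n in d: cv2.imwrite(f'pics/{n}1.png',d[n]['pixels']);print(n,d[n]['vfov'],d[n]['cx'],d[n]['cy'],np.round(d[n]['T'],3).tolist())
E
```

```text
pics
0.0 [ 0.23098927 -0.58032299  0.22173263] [ 9.82112766e-01  1.88292266e-01 -1.70768825e-04 -7.12912354e-04] 0.08676242811687457 0.0187
side 51.51352253788106 282.27073309575 213.042726739443 [[-0.894, 0.331, -0.302, 0.19], [-0.448, -0.642, 0.623, 0.703], [0.012, 0.692, 0.722, 0.991], [0.0, 0.0, 0.0, 1.0]]
top 55.49487379316333 278.14184624161635 207.33260052357576 [[0.023, 0.986, -0.165, 0.362], [-1.0, 0.021, -0.012, -0.042], [-0.008, 0.165, 0.986, 1.223], [0.0, 0.0, 0.0, 1.0]]
```

View pics/top1.png

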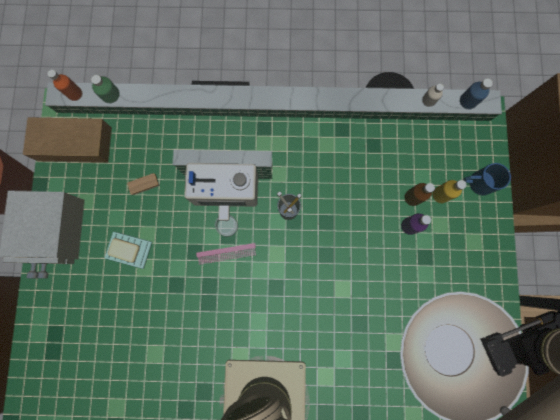

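View pics/side1.png

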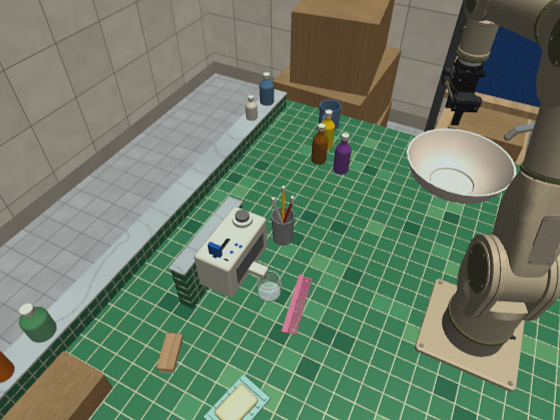

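The top view shows the dispenser at about (220,182). The blue lever is at (192,178) and the grey button at (240,180). The tumbler is just right of it at (289,206), and the arm is far right at (520,350). The side view agrees.

```bash
cat > h.py <<'E'
import numpy as np,cv2
def cloud(c):
    h,w=c['z_map'].shape;f=h/2/np.tan(np.radians(c['vfov'])/2)
    u,v=np.meshgrid(np.arange(w),np.arange(h));z=c['z_map']
    P=np.stack([(u-c['cx'])/f*z,-(v-c['cy'])/f*z,-z],-1)
    return P@c['T'][:3,:3].T+c['T'][:3,3]
def onplane(c,uv,zz):
    h=c['z_map'].shape[0];f=h/2/np.tan(np.radians(c['vfov'])/2)
    d=c['T'][:3,:3]@np.array([(uv[0]-c['cx'])/f,-(uv[1]-c['cy'])/f,-1]);o=c['T'][:3,3]
    return o+d*(zz-o[2])/d[2]
E
python3 - <<'E'
import pickle,numpy as np,cv2
from h import *
d=pickle.load(open('a.pkl','rb'))
for n,roi in(('top',(180,155,262,212)),('side',(185,200,275,300))):
    c=d[n];P=cloud(c);img=c['pixels'];x0,y0,x1,y1=roi
    m=np.zeros(img.shape[:2],bool);m[y0:y1,x0:x1]=1
    hsv=cv2.cvtColor(img,cv2.COLOR_BGR2HSV)
    blue=m&(hsv[...,0]>100)&(hsv[...,0]<130)&(hsv[...,1]>120)
    hi=blue&(P[...,2]>.207)&(P[...,2]<.23)
    p=P[hi];print(n,'lever',len(p),p.mean(0),p.min(0),p.max(0))
    t=m&(abs(P[...,2]-.18)<.006)&(hsv[...,1]<60)
    (cx,cy),sz,a=cv2.minAreaRect((P[t][:,:2]*1000).astype(np.float32));print('housing',t.sum(),cx,cy,sz,a,P[t][:,2].mean())
    b=m&(P[...,2]>.195)&(P[...,2]<.206)&~blue&(hsv[...,1]<60);p=P[b];print('button',len(p),p.mean(0),np.ptp(p,axis=0))
    big=cv2.resize(img[y0-5:y1+5,x0-5:x1+5],None,fx=5,fy=5,interpolation=cv2.INTER_CUBIC);cv2.imwrite(f'pics/{n}crop.png',big)
E
```

```text
top lever 51 [0.60443487 0.19770723 0.21777709] [0.59005621 0.19229319 0.21203394] [0.61879356 0.20363539 0.22245349]
housing 2045 606.0546875 128.4314727783203 (99.18722534179688, 188.88124084472656) 0.6708181500434875 0.17980503641257728
button 133 [0.60575568 0.07773889 0.2025938 ] [0.0370967  0.13835051 0.01096474]
side lever 93 [0.60485035 0.20204401 0.2152244 ] [0.59037578 0.19313023 0.20708302] [0.62230709 0.20778151 0.22075588]
housing 1873 606.5922241210938 98.813720703125 (99.42628479003906, 254.6442108154297) 0.5109173655509949 0.17957083915952257
button 131 [0.60622904 0.0784857  0.20249281] [0.03561955 0.14732028 0.01043737]
```

Dispenser centre is about (0.606, 0.128) with yaw about +0.7°. The lever is at (0.605, 0.198) and the button at (0.607, 0.073). I'll close the fingers, lift and go over.

```bash
python3 -m crank '{"steps":[[[0,0,1],[0,0,0]],[[0,0,1],[0,0,0]],[[0.5,0.5,1],[0,0,-0.5]],[[1,1,1],[0,0,-0.5]],[[1,1,0],[0,0,-0.5]],[[1,1,0],[0,0,-0.5]],[[1,1,0],[0,0,-0.5]],[[1,1,0],[0,0,-0.5]],[[1,1,0],[0,0,-0.5]],[[1,1,0],[0,0,-0.5]]]}' 0 10
```

```text
time: 0.93
ee_pos: [0.4185, -0.3927, 0.3214]
eef_rot: [1.0, 0.014, -0.0, -0.0]
ft_force: [-0.1, 0.2, -1.2]
width: 0.0282
grip_force: 0.0
```

```bash
python3 -m crank '{"steps":[[[1,1,0],[0,0,-0.3]],[[1,1,0],[0,0,0]],[[1,1,0],[0,0,0]],[[1,1,0],[0,0,0]],[[1,1,0],[0,0,0]],[[1,1,0],[0,0,0]],[[1,1,0],[0,0,0]],[[0.5,1,0],[0,0,0]],[[0,1,0],[0,0,0]],[[0,0,0],[0,0,0]]]}'
```

```text
time: 1.77
ee_pos: [0.6064, -0.1621, 0.3211]
eef_rot: [1.0, 0.006, -0.0, -0.002]
ft_force: [0.4, 1.0, 0.9]
width: 0.0004
grip_force: 0.0
```

```bash
python3 -m crank '{"steps":[[[0,1,0],[0,0,0]],[[0,1,0],[0,0,0]],[[0,1,0],[0,0,0]],[[0,1,0],[0,0,0]],[[0,1,0],[0,0,0]],[[0,1,0],[0,0,0]],[[0,1,0],[0,0,0]],[[0,1,0],[0,0,0]],[[0,1,0],[0,0,0]],[[0,1,0],[0,0,0]]]}'
```

```text
time: 2.6
ee_pos: [0.6049, 0.0817, 0.3214]
eef_rot: [1.0, 0.002, -0.0, 0.0]
ft_force: [0.3, 0.4, -0.2]
width: 0.0006
grip_force: 0.0
```

```bash
python3 -m crank '{"steps":[[[0,1,0],[0,0,0]],[[0,1,0],[0,0,0]],[[0,1,0],[0,0,0]],[[0,1,0],[0,0,0]],[[0,1,0],[0,0,0]],[[0,1,0],[0,0,0]],[[0,0.5,0],[0,0,0]],[[0,0,0],[0,0,0]],[[0,0,0],[0,0,0]]]}'
python3 - <<'E'
from bench import cams
from h import *
import pickle
d={n:cams.camera(n) for n in("side","top","wrist")};pickle.dump(d,open('b.pkl','wb'))
s=d['side']['pixels'][90:310,150:330];cv2.imwrite('pics/s2.png',np.hstack([cv2.resize(s,None,fx=2.4,fy=2.4),cv2.resize(d['wrist']['pixels'],(366,528))]) )
E
```

```text
time: 3.35
ee_pos: [0.6052, 0.2432, 0.3212]
eef_rot: [1.0, 0.002, -0.0, 0.0]
ft_force: [-0.1, -0.4, -0.0]
width: 0.0002
grip_force: 0.0
```

View pics/s2.png

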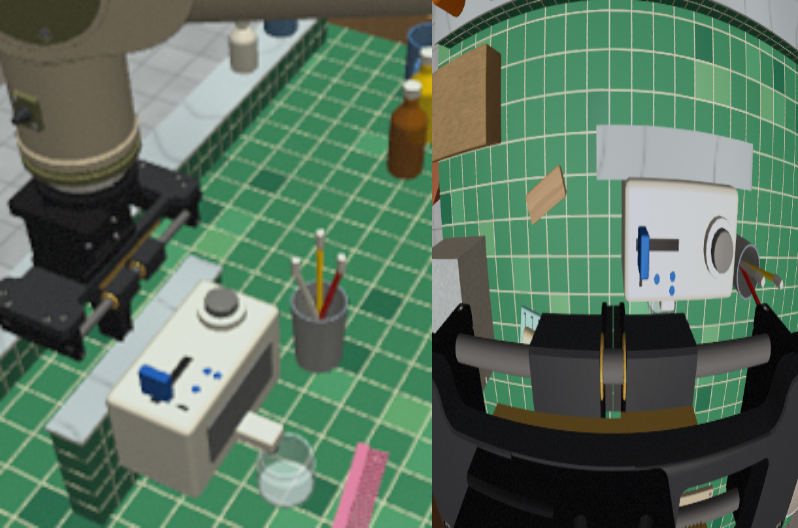

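The fingers are closed and hang on the lever's +y side; in the wrist view the lever (645,250) is right of the tips (613,310), as expected. Next, go down beside it.

```bash
python3 -m crank '{"steps":[[[0,0,-1],[0,0,0]],[[0,0,-1],[0,0,0]],[[0,0,-1],[0,0,0]],[[0,0,-1],[0,0,0]],[[0,0,-0.6],[0,0,0]],[[0,0,-0.3],[0,0,0]],[[0,0,0],[0,0,0]],[[0,-0.2,0],[0,0,0]],[[0,-0.2,0],[0,0,0]],[[0,0,0],[0,0,0]]]}'
python3 - <<'E'
from bench import cams
from h import *
w=cams.camera('side')['pixels'];cv2.imwrite('pics/s3.png',cv2.resize(w[150:310,160:320],None,fx=3.5,fy=3.5))
E
```

```text
time: 4.33
ee_pos: [0.6063, 0.2318, 0.2007]
eef_rot: [1.0, 0.001, 0.001, 0.0]
ft_force: [-1.1, -0.9, -1.1]
width: 0.0004
grip_force: 0.0
```

View pics/s3.png

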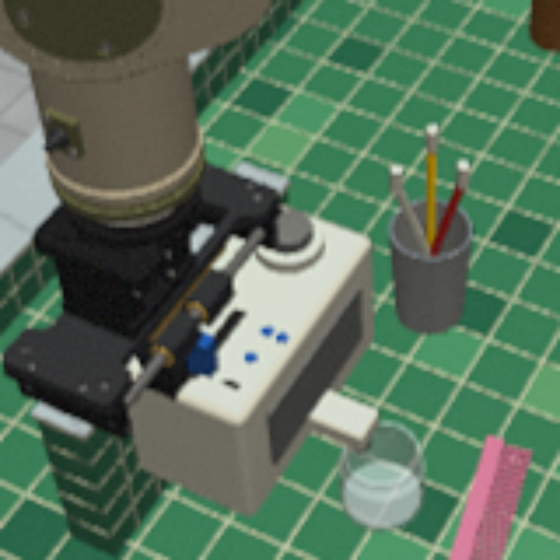

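The fingertip is just behind the lever's +y face (lever at (203,355)). Push slowly and watch the force.

```bash
python3 -m crank '{"steps":[[[0,-0.1,0],[0,0,0]],[[0,-0.1,0],[0,0,0]],[[0,-0.1,0],[0,0,0]],[[0,-0.1,0],[0,0,0]],[[0,-0.1,0],[0,0,0]],[[0,-0.1,0],[0,0,0]],[[0,0,0],[0,0,0]]]}'
```

```text
time: 4.97
ee_pos: [0.6054, 0.2176, 0.1991]
eef_rot: [1.0, 0.001, 0.0, 0.0]
ft_force: [0.4, -0.8, -0.7]
width: 0.0002
grip_force: 0.0
```

```bash
python3 -m crank '{"steps":[[[0,-0.1,0],[0,0,0]],[[0,-0.1,0],[0,0,0]],[[0,-0.1,0],[0,0,0]],[[0,-0.1,0],[0,0,0]],[[0,0,0],[0,0,0]]]}'
```

```text
time: 5.38
ee_pos: [0.6051, 0.2083, 0.1992]
eef_rot: [1.0, 0.002, -0.0, -0.0]
ft_force: [-0.1, 1.3, -1.1]
width: 0.0006
grip_force: 1.2
```

```bash
python3 -m crank '{"steps":[[[0,-0.1,0],[0,0,0]],[[0,-0.1,0],[0,0,0]],[[0,-0.1,0],[0,0,0]],[[0,0,0],[0,0,0]]]}'
python3 -c "
from bench import cams
from h import *
w=cams.camera('side')['pixels'];cv2.imwrite('pics/s4.png',cv2.resize(w[190:290,185:285],None,fx=5,fy=5))"
```

```text
time: 5.72
ee_pos: [0.6055, 0.1993, 0.1991]
eef_rot: [1.0, 0.001, 0.0, 0.001]
ft_force: [0.0, 0.5, -0.2]
width: 0.0006
grip_force: 0.0
```

View pics/s4.png

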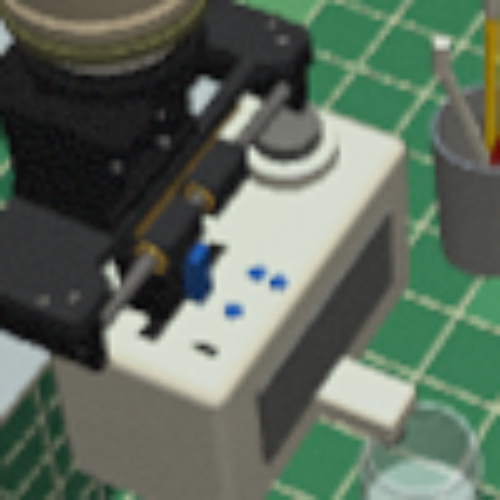

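The lever (198,272) has snapped forward to the one-dot position (234,310). Continue to the second stop.

```bash
python3 -m crank '{"steps":[[[0,-0.1,0],[0,0,0]],[[0,-0.1,0],[0,0,0]],[[0,-0.1,0],[0,0,0]],[[0,-0.1,0],[0,0,0]],[[0,-0.1,0],[0,0,0]],[[0,-0.1,0],[0,0,0]],[[0,-0.1,0],[0,0,0]],[[0,0,0],[0,0,0]]]}'
```

```text
time: 6.43
ee_pos: [0.6053, 0.1834, 0.1992]
eef_rot: [1.0, 0.002, 0.0, -0.0]
ft_force: [1.1, 2.8, -0.5]
width: 0.0002
grip_force: 1.2
```

```bash
python3 -m crank '{"steps":[[[0,-0.1,0],[0,0,0]],[[0,-0.1,0],[0,0,0]],[[0,-0.1,0],[0,0,0]],[[0,0,0],[0,0,0]]]}'
python3 -c "
from bench import cams
from h import *
w=cams.camera('side')['pixels'];cv2.imwrite('pics/s5.png',cv2.resize(w[190:290,185:285],None,fx=5,fy=5))"
```

```text
time: 6.77
ee_pos: [0.6054, 0.1743, 0.1991]
eef_rot: [1.0, 0.001, -0.0, 0.001]
ft_force: [0.7, -1.0, -0.3]
width: 0.0006
grip_force: 0.0
```

View pics/s5.png

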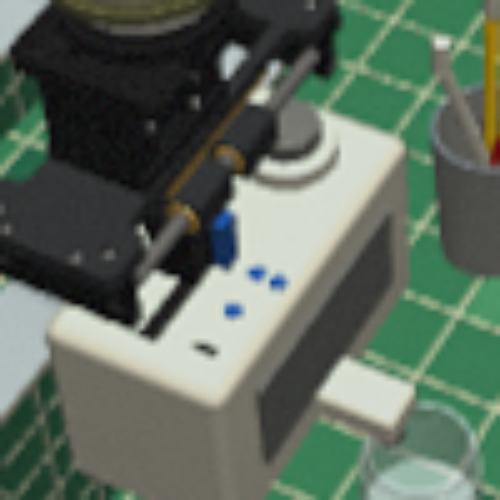

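The lever (224,238) is now beside the two dots. I'll back off, rise and verify its position from depth.

```bash
python3 -m crank '{"steps":[[[0,0.3,0],[0,0,0]],[[0,0.3,0],[0,0,0]],[[0,0,0.6],[0,0,0]],[[0,0,1],[0,0,0]],[[0,0.4,1],[0,0,0]],[[0,1,1],[0,0,0]],[[0,1,0],[0,0,0]],[[0,1,0],[0,0,0]],[[0,0,0],[0,0,0]]]}'
python3 - <<'E'
from bench import cams
from h import *
for n,roi in(('side',(185,190,275,300)),('top',(180,155,262,212))):
    c=cams.camera(n);P=cloud(c);img=c['pixels'];x0,y0,x1,y1=roi
    m=np.zeros(img.shape[:2],bool);m[y0:y1,x0:x1]=1
    hsv=cv2.cvtColor(img,cv2.COLOR_BGR2HSV)
    p=P[m&(hsv[...,0]>100)&(hsv[...,0]<130)&(hsv[...,1]>120)&(P[...,2]>.207)&(P[...,2]<.23)];print(n,'lever',len(p),p.mean(0) if len(p) else 0)
    g=m&(P[...,2]>.196)&(P[...,2]<.206)&(hsv[...,1]<60)&(hsv[...,2]<170)&(P[...,1]<.11);p=P[g];print('button',len(p),p.mean(0) if len(p) else 0, np.ptp(p,axis=0) if len(p) else 0)
E
```

```text
time: 7.57
ee_pos: [0.6028, 0.283, 0.2891]
eef_rot: [1.0, 0.006, -0.001, -0.002]
ft_force: [-0.6, 1.2, 0.1]
width: 0.0004
grip_force: 0.0
side lever 81 [0.60569271 0.15219088 0.2156391 ]
button 127 [0.60557977 0.0780681  0.20278871] [0.03467071 0.03597451 0.00985457]
top lever 48 [0.60496565 0.14801544 0.21790483]
button 124 [0.60514616 0.07321141 0.20308807] [0.03918354 0.03459691 0.00911805]
```

The lever moved 50 mm and stays at the second stop. Go over the button at (0.606, 0.0735).

```bash
python3 -m crank '{"steps":[[[0.1,-1,0],[0,0,0]],[[0,-1,0],[0,0,0]],[[0,-1,0],[0,0,0]],[[0,-1,0],[0,0,0]],[[0,-1,0],[0,0,0]],[[0,-1,0],[0,0,0]],[[0,-1,0],[0,0,0]],[[0,-1,0],[0,0,0]],[[0,-0.4,0],[0,0,0]],[[0,0,0],[0,0,0]]]}'
```

```text
time: 8.5
ee_pos: [0.608, 0.0617, 0.2891]
eef_rot: [1.0, -0.001, 0.0, 0.001]
ft_force: [0.1, 0.3, 0.6]
width: 0.0003
grip_force: 0.0
```

```bash
python3 -m crank '{"steps":[[[0,0,-1],[0,0,0]],[[0,0,-1],[0,0,0]],[[0,0,-0.6],[0,0,0]],[[0,0,-0.3],[0,0,0]],[[0,0,0],[0,0,0]],[[0,0,0],[0,0,0]]]}'
```

```text
time: 9.0
ee_pos: [0.6078, 0.0668, 0.2173]
eef_rot: [1.0, 0.002, 0.0, -0.0]
ft_force: [0.1, -0.1, 0.7]
width: 0.0007
grip_force: 0.0
```

```bash
python3 -m crank '{"steps":[[[-0.05,0.25,0],[0,0,0]],[[0,0,-0.3],[0,0,0]],[[0,0,-0.2],[0,0,0]],[[0,0,0],[0,0,0]],[[0,0,0],[0,0,0]]]}'
```

```text
time: 9.42
ee_pos: [0.6063, 0.0724, 0.2041]
eef_rot: [1.0, 0.002, -0.0, -0.0]
ft_force: [-0.7, 0.8, 1.2]
width: 0.0002
grip_force: 0.9
```

```bash
python3 -m crank '{"steps":[[[0,0,-0.1],[0,0,0]],[[0,0,-0.1],[0,0,0]],[[0,0,-0.1],[0,0,0]],[[0,0,0],[0,0,0]],[[0,0,0],[0,0,0]]]}'
```

```text
time: 9.83
ee_pos: [0.6066, 0.0723, 0.1969]
eef_rot: [1.0, 0.002, 0.0, -0.0]
ft_force: [-1.2, 0.6, 5.4]
width: 0.0002
grip_force: 2.8
```

```bash
python3 -m crank '{"steps":[[[0,0,-0.1],[0,0,0]],[[0,0,0],[0,0,0]],[[0,0,0],[0,0,0]]]}'
```

```text
time: 10.08
ee_pos: [0.6068, 0.0723, 0.1963]
eef_rot: [1.0, 0.002, 0.001, 0.0]
ft_force: [-6.4, -0.7, 17.3]
width: 0.0009
grip_force: 9.0
```

```bash
python3 -m crank '{"steps":[[[0,0,-0.1],[0,0,0]],[[0,0,0],[0,0,0]],[[0,0,0],[0,0,0]]]}'
```

```text
time: 10.33
ee_pos: [0.6069, 0.0722, 0.1961]
eef_rot: [1.0, 0.002, 0.002, 0.0]
ft_force: [-14.3, -2.0, 33.6]
width: 0.0002
grip_force: 16.8
```

```bash
python3 -c "
from bench import cams
from h import *
a=cams.camera('side');w=a['pixels'];cv2.imwrite('pics/s6.png',cv2.resize(w[180:270,205:295],None,fx=6,fy=6,interpolation=cv2.INTER_CUBIC))"
```

```text
(no output)
```

View pics/s6.png

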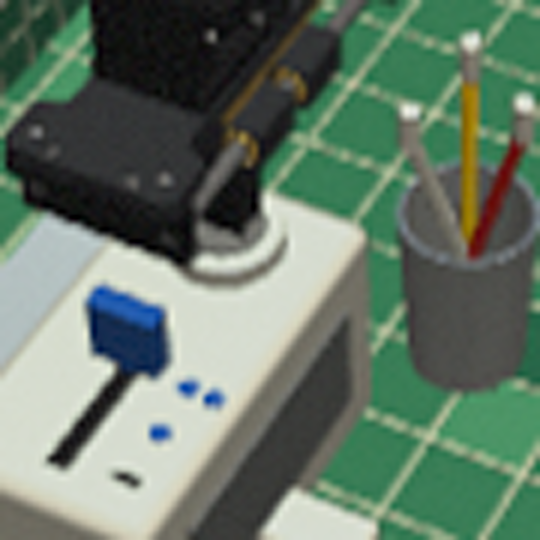

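The button (235,235) is flush inside its collar, with the fingertip on it alone, and the lever (128,330) is at the two dots. Release straight up.

```bash
python3 -m crank '{"steps":[[[0,0,0.2],[0,0,0]],[[0,0,0.2],[0,0,0]],[[0,0,0.5],[0,0,0]],[[0,0,1],[0,0,0]],[[0,0,1],[0,0,0]],[[0,0,1],[0,0,0]],[[0,0,1],[0,0,0]],[[0,0.5,0],[0,0,0]],[[0,0,0],[0,0,0]],[[0,0,0],[0,0,0]]]}'
python3 - <<'E'
from bench import cams
from h import *
c=cams.camera('side');P=cloud(c);img=c['pixels'];m=np.zeros(img.shape[:2],bool);m[190:300,185:275]=1
hsv=cv2.cvtColor(img,cv2.COLOR_BGR2HSV)
p=P[m&(hsv[...,0]>100)&(hsv[...,0]<130)&(hsv[...,1]>120)&(P[...,2]>.207)&(P[...,2]<.23)];print('lever',len(p),p.mean(0))
p=P[m&(P[...,2]>.186)&(P[...,2]<.206)&(hsv[...,1]<60)&(np.hypot(P[...,0]-.606,P[...,1]-.0735)<.014)];print('button',len(p),p.mean(0))
cv2.imwrite('pics/s7.png',img)
E
```

```text
time: 11.22
ee_pos: [0.6062, 0.085, 0.3134]
eef_rot: [1.0, 0.002, -0.001, 0.0]
ft_force: [0.6, -0.7, -0.4]
width: 0.0006
grip_force: 0.0
lever 82 [0.60569701 0.1520038  0.21524331]
button 62 [0.60577143 0.07352531 0.20374526]
```

View pics/s7.png

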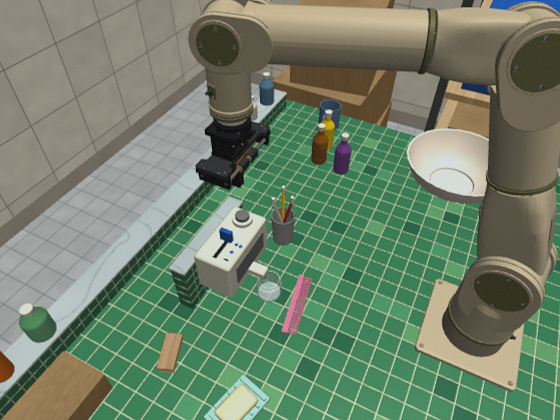

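The lever (226,235) is at the second stop, the button (242,216) is back up, everything else stands where it was, and the arm is clear.

```bash
python3 -c "
from bench import ticket
print(ticket.close_job())"
```

```text
the job is handed in; nothing more can be done
None
```

The lever was pushed through the first click to the second stop (full dose), the button was then pressed fully down (up to about 34 N) and sprang back, nothing else moved, and the job is handed in at about 11 s; no verdict was returned.

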